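Pin the power module home in its test cradle

TASK

Slide the plug-in power module home into the test cradle, against its stop. Then take the ball-lock pin from its rest with its side button squeezed in, feel for the hole of the clevis bracket with the pin's nose, slide the pin right down through bracket and module tongue until its flange sits on the bracket, and let go so that the button springs out and the balls lock. Be gentle with the cradle (stay under about 25 N) and leave the other things on the bench alone.

Things in the scene. Friction and masses are not known exactly. Their poses are not given: they have to be found in the camera images.
- cradle: Fixed test cradle on the bench: aluminium base plate 230 mm (x) by 320 mm (y), 12 mm thick, with blue guide walls and a black connector block at the far end; nothing on it is higher than 77 mm above the bench. Origin under the module's place, on the bench; x is the direction in which the module slides home, z is up.
- module (a joint): How far the power module (finned steel box with an aluminium front plate) stands out of the cradle towards cradle -x, in m: 0 = home against the hard stop. It slides with about 3 N of friction and stays where it is left.
- face (a point): Centre of the outer face of the module's flat upright front plate (206 mm wide, top 74 mm and bottom 16 mm above the bench), moving with the module. Push here along cradle +x with shut fingers. Axes as the cradle's.
- adjust_zero (a point): Zero point of the clevis bracket's adjustment, level with the bracket's top, 77 mm up, fixed to the cradle, axes as the cradle's. The steel bracket (two level plates 46 by 44 by 8 mm, 11 mm apart) is bolted in long slots: its round hole (13.2 mm) has this x but lies anywhere from 5 to 31 mm along cradle +y from here, not measured: look or feel. A nose that misses stands on solid plate.
- slot (a point): Centre of the slot in the module's level 8 mm tongue, at the tongue's top, moving with the module. The slot is 13.2 mm along cradle x and 41.2 mm along y. Only when the module is home does the tongue lie between the bracket's plates with this slot under the bracket's hole, wherever the bracket sits.
- pin_grip (a point): Grip point half-way up the ball-lock pin's upright black handle (20 mm in x, 32 mm in y, reaching 20 mm above here), z up; the pin stands loose in its rest. Its button is a steel paddle (18 by 40 mm) that stands 4 mm out of the handle's +y face; squeezing along y until it is flush (spring 6 N; grip with 20 N or more) draws the balls in. Under the handle is a flange 32 mm across, its underside 32 mm below here.
- nose (a point): Tip of the pin's shank, 75 mm below pin_grip, same axes. The 12 mm shank reaches 43 mm below the flange, ending in a half-round nose of 6 mm radius. Two balls, 29 to 35 mm below the flange, stand out 3 mm on its +y and -y sides and cannot pass the hole unless the button is in. Seated, the flange rests on the bracket's top and the balls are below its lower plate.
- button (a joint): Travel of the pin's side button in m: 0 = sprung out (balls locked out), 0.004 = flush with the handle (balls in).
- rest: Fixed grey block 80 by 80 mm, 60 mm high, origin under its centre on the bench; the pin hangs by its flange in a 24 mm wide hole in its top.
- heatsink: Loose finned aluminium heat sink, 70 by 70 by 38 mm, lying on the bench; to be left alone. Origin under its centre.
- meter: Loose yellow multimeter lying flat, 120 by 65 by 34 mm; to be left alone. Origin under its centre.
- driver: Loose screwdriver lying on the bench, to be left alone.
There are look-alikes about, which are no part of the job. What is meant by the part that bears pin_grip is not blue, green or red, and is the larger of those in its own colour.

How it is judged:
By the outcome, as a careful person would: the job done as asked, in the order asked, and still so for the second after the job is handed in, with the robot touching nothing.
It also fails if it takes over 72 s, if anything falls off the work surface, if the arm or the gripper's body presses on something with over 40 N, if the wrist force passes 120 N, or if a joint passes its speed limit or range.

ROBOT

A 6-joint arm with a two-finger parallel gripper is mounted at the origin on the work surface. World frame = base frame: x ahead of the robot, y to its left, z up, the work surface at z = 0. Lengths are in m, angles in degrees, forces in N, time in s.
With the tool pointing down it reaches from about 0.325 to 0.875 m from the base axis. Payload 4.4 kg.
Tool frame: the origin (TCP) lies on the centre line of the jaws, within the pads' length; the fingertips stand 11 mm ahead of it and the grasp point (between the pads) lies 8 mm behind it; z points along the fingers, y is the direction in which the jaws open and shut (so a half turn about z gives the same grasp; the last joint's range is limited). The gripper opens to 85 mm and grips with 20 to 120 N. Pads are 22 mm wide; open, the fingers measure 114 mm over their backs; the gripper's body (76 mm by 85 mm) begins 54 mm behind the grasp point. The pads swing forward as they close: fully open they stand 13 mm farther back than shut.
Start: joints at [66.434, 11.837, 88.321, -0, 79.842, -8.623], TCP at [0.148, 0.556, 0.242] pointing down, gripper open.
Joint ranges: [-156.59, 156.59], [-49.26, 127.26], [12.9, 141.05], [-63.56, 243.56], [4.71, 150.69], [-161.64, 161.64]. Speed limits (degrees/s): [159.86, 159.86, 180, 180, 180, 180].

INTERFACE

Orientations are given as [roll, pitch, yaw] about the fixed x, y, z axes, in that order (R = Rz(yaw) Ry(pitch) Rx(roll)).
In Python, from bench import robot gives the robot as it stands.
- The arm moves only by the tool send_rows, never from a script. Its argument "steps" is a list of rows, each a list of 3 entries, a list of its own where there are three numbers: the shift along the tool's x, y, z scaled (see below), then the turn, a rotation vector about the tool's x, y, z scaled (see below), then the opening, from 0 (shut) to 1 (fully open). In form: [[[tx, ty, tz], [rx, ry, rz], claw], ...]. A call has 1 to 8 rows; each row shifts and turns the commanded pose from where the row before left it, along the tool's axes as they then stand; what a row does not reach is not made up. The controller multiplies each number of a shift by 0.02 m and each number of a turn by 90 degrees. A row lasts 1/12 s, in which the tool goes at most 41.7 mm and 7.16 degrees, less where a joint would pass 70% of its speed; a pose out of reach is approached as far as the arm can. A call with a number of a shift or a turn outside -1 to 1 is refused whole. A call with a gripper value outside its range is refused whole. The fingers move at their own pace and stop on an object; "newtons" is the grip in N (left out, the last holds). Time passes only in rows, so rows that do not move let the fingers close. It gives the time, the measured TCP pose, the force and the opening at its end, in the units of the state.
- robot.read_state(): the state, without advancing time (a new reading comes with each control period).
- robot.grab_frame(name): name is "side" or "top" or "wrist"; returns a dict with "img" (400x640x3 uint8, blue, green, red), "depth" (400x640 float32, m along the optical axis (not along the pixel's ray), 0 where there is no reading), "K" (3x3 intrinsics, pixels), "R" (3x3) and "t" (3): a world point X has camera coordinates R X + t; the wrist camera has in their place "hand_eye" (4x4, takes a point from camera to tool coordinates, whose origin is the TCP and whose axes are the flange's). Camera axes: x right, y down, z forward; pixel columns grow to the right and rows downward; lengths in m; the calibration is good to about 2 mm. The wrist camera is an equidistant fisheye: a pixel r from the principal point sees the ray r / f radians off the axis. A picture is of the moment at which its call begins: read the wrist's pose just before it.
- robot.sign_off(): hands the job in, once; it reports no verdict.
Trained networks look in the newest picture that a camera, given by its name, has taken for a name from the list of things; names that differ only in an ending like _2 or _b are one class to them, and where a whole thing is asked for, a point or a joint stands for the part that bears it (a point fixed in the world has none). Each returns a list of dicts, best first, with "p" (0 to 1); they miss things now and then, are a little off and sometimes report something else, mostly with a low value. They report only what shows in the picture. A call takes as long as a camera call. They do not tell look-alikes from the thing itself.
- robot.find_in(camera, query): "pixel" ([column, row] in pixels, amid what is visible of it).
- robot.place_of(camera, query): "pixel" ([column, row] in pixels: a listed point, or the origin of a listed thing).
The state is a dict: "t": time; "qpos": joint angles; "joint_velocities": joint speeds; "joint_torque": joint torques, N m; "tool_pos": TCP position; "orientation": TCP orientation; "force": force on the tool from outside, world axes, zero at the start; "moment": the same for the moment, N m; "gripper_width": opening from 0.0 (shut) to 1.0 (fully open).
Only numpy, scipy, OpenCV 4.12 (cv2) and the standard library are available. Lean on these libraries where they do the work, as an engineer would, in place of code of your own. Each camera call takes 0.05 s, during which the arm holds its last target. There are 200 camera calls.

## Working session

There is one attempt and no reset: what is moved stays moved. The work goes in short steps, Python scripts to look and compute and a tool call to move; the robot and the scene stay as the last step left them, time stands still between calls to the robot, and variables do not carry over. Pictures are saved under pics/ and viewed, about 8 in all and at most 12, crops included, and the job is handed in when it is done.

Besides the shell and the picture viewer there is one more tool, called after ">>>" by a JSON object that holds its "name" and its "arguments". send_rows: Moves the arm, as the interface text tells. Its arguments: {"type":"object","properties":{"steps":{"type":"array","items":{"type":"array"}},"newtons":{"type":"number"}},"required":["steps"]}

```bash
mkdir -p pics; cat > h.py <<'E'
import numpy as np, cv2
from bench import robot
def world(f,px,r=2):
    u,v=int(round(px[0])),int(round(px[1])); d=f["depth"][max(0,v-r):v+r+1,max(0,u-r):u+r+1]; d=d[d>0]
    if len(d)==0: return None
    z=np.median(d); c=np.linalg.inv(f["K"])@[px[0],px[1],1]*z
    return f["R"].T@(c-f["t"])
def onplane(f,px,z):
    r=f["R"].T@(np.linalg.inv(f["K"])@[px[0],px[1],1]); c=-f["R"].T@f["t"]
    return c+r*(z-c[2])/r[2]
E
python3 - <<'E'
from h import *
print(robot.read_state())
for c in("top","side"):
    f=robot.grab_frame(c); cv2.imwrite(f"pics/{c}0.png",f["img"])
    print(c,f["K"].tolist(),f["R"].round(3).tolist(),f["t"].round(3).tolist())
    for q in["cradle","face","adjust_zero","slot","pin_grip","nose","rest","heatsink","meter","driver"]:
        for o in robot.place_of(c,q)[:5]:
            w=world(f,o["pixel"]); print(q,np.round(o["pixel"],1),round(o["p"],2),None if w is None else w.round(3))
E
```

```text
{'t': 0.0, 'qpos': array([ 6.64333520e+01,  1.18847456e+01,  8.84064566e+01,  8.31028551e-04,
        7.98424879e+01, -8.62277466e+00]), 'joint_velocities': array([-0.00839249,  0.12223878, -0.02449558, -0.06171054,  0.01237087,
       -0.09555563]), 'joint_torque': array([-2.77130013e-03, -3.83045948e+01, -2.91587716e+01, -4.69153019e-04,
        1.08573333e-02,  1.11304651e-06]), 'tool_pos': array([0.14797847, 0.55485778, 0.24110711]), 'orientation': array([-1.79867944e+02, -2.08523431e-02,  1.65055955e+02]), 'force': array([ 0.65955805, -0.57932374, -0.60752203]), 'moment': array([-0.02559745,  0.03919616,  0.04076544]), 'gripper_width': 0.999105964201928}
top [[385.2648735541843, 0.0, 320.06342715415354], [0.0, 385.2648735541843, 205.33970389475212], [0.0, 0.0, 1.0]] [[-0.011, -1.0, -0.013], [-0.991, 0.013, -0.13], [0.13, 0.011, -0.991]] [0.04, 0.449, 1.227]
cradle [318.7 149.6] 0.87 [0.627 0.037 0.065]
face [320.4 189.4] 0.6 [0.507 0.033 0.   ]
adjust_zero [372.8 152.9] 0.83 [ 0.627 -0.144  0.014]
slot [364.8 168.1] 0.77 [ 0.575 -0.116  0.015]
pin_grip [267.5 216.5] 0.63 [0.417 
[... 1104 characters left out ...]
24]
pin_grip [283.5 255.7] 0.71 [0.438 0.317 0.106]
pin_grip [344.1 294.3] 0.67 [0.31  0.279 0.014]
pin_grip [246.8 328. ] 0.57 [0.448 0.457 0.023]
pin_grip [208.6 283.3] 0.55 [0.602 0.373 0.008]
nose [330.5 356.6] 0.91 [0.272 0.448 0.022]
nose [288.6 326.4] 0.85 [ 0.385  0.4   -0.   ]
nose [282.  286.5] 0.84 [0.425 0.351 0.052]
nose [333.5 278.4] 0.78 [0.35  0.244 0.016]
nose [298.  252.2] 0.55 [0.473 0.179 0.002]
rest [282.7 286.8] 0.85 [0.423 0.35  0.051]
heatsink [371.  168.6] 0.93 [ 0.439 -0.296  0.018]
heatsink [283.7 287. ] 0.63 [0.421 0.35  0.052]
meter [326.8 158.6] 0.88 [ 0.611 -0.329  0.001]
meter [205.9 286.4] 0.47 [0.607 0.377 0.   ]
driver [209.6 286.2] 0.87 [0.6   0.373 0.001]
```

```bash
python3 - <<'E'
import cv2
a=cv2.imread("pics/top0.png")[90:290,160:480]; b=cv2.imread("pics/side0.png")[120:380,170:420]
cv2.imwrite("pics/a.png",cv2.resize(a,None,fx=2.5,fy=2.5,interpolation=2)); cv2.imwrite("pics/b.png",cv2.resize(b,None,fx=2.3,fy=2.3,interpolation=2))
E
```

```text
(no output)
```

View pics/a.png

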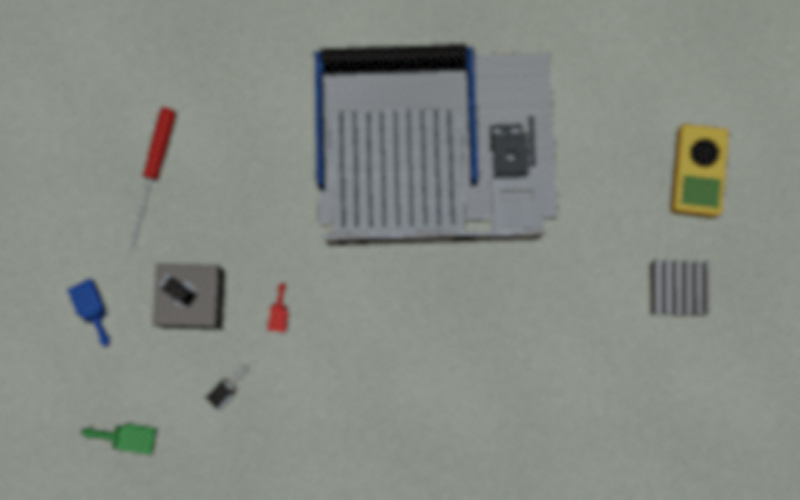

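View pics/b.png

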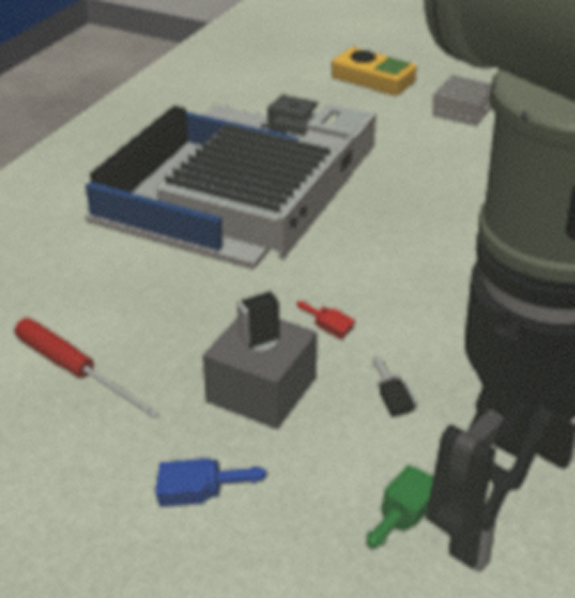

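The top view shows five pin-like things, in full-image pixels:

- Blue at (195,212).
- Green at (212,266).
- Red at (271,215).
- A small black one lying at (248,246).
- A larger black one standing in the grey rest at (231,207). This is the pin meant: it isn't blue, green or red, and it is the larger of the two black ones. Its steel paddle is on its upper-left side.

The bracket hole appears near (364,153). Next I'll measure the geometry.

```bash
python3 - <<'E'
from h import *
f=robot.grab_frame("top")
v,u=np.mgrid[0:400,0:640]; d=f["depth"]; P=np.stack([u*d,v*d,d],-1)@np.linalg.inv(f["K"]).T
W=(P-f["t"])@f["R"]
box=lambda m:cv2.minAreaRect((W[m][:,:2]*1000).astype(np.float32))
reg=(W[...,0]>.45)&(W[...,0]<.85)&(W[...,1]>-.22)&(W[...,1]<.2)&(d>0)
print("bench z",np.median(W[300:380,300:500,2]))
for lo,hi in((.006,.09),(.06,.09)): 
    m=reg&(W[...,2]>lo)&(W[...,2]<hi); print(lo,m.sum(),box(m),cv2.boxPoints(box(m)).round(0).tolist())
# front edge of the plate: min x per column at z>.05
m=reg&(W[...,2]>.05); xs=[];ys=[]
for c in range(296,372,4):
    r=np.where(m[:,c])[0]
    if len(r): w=W[r.max(),c]; xs.append(w[0]);ys.append(w[1]); 
print(np.round(xs,3),np.round(ys,3)); 
q=(W[...,0]>.38)&(W[...,0]<.5)&(W[...,1]>.24)&(W[...,1]<.37)&(d>0)
print("rest",box(q&(W[...,2]>.045))); m=q&(W[...,2]>.085); print("handle",m.sum(),box(m),W[m].mean(0),W[m][:,2].max())
for c in("top","side"):
    f=robot.grab_frame(c)
    for qn,z in(("adjust_zero",.077),("slot",.062),("slot",.05),("face",.045),("cradle",0),("rest",0),("pin_grip",.092)):
        for o in robot.place_of(c,qn)[:2]: print(c,qn,np.round(o["pixel"],1),onplane(f,o["pixel"],z).round(4))
f=robot.grab_frame("top");print("hole",onplane(f,[364.4,152.8],.077))
cv2.imwrite("pics/c.png",cv2.resize(np.hstack([f["img"][180:240,200:270],f["img"][125:185,340:390]]),None,fx=6,fy=6,interpolation=2))
E
```

```text
bench z 0.0008257326767446007
0.006 7366 ((648.9678955078125, -11.142135620117188), (386.89288330078125, 422.7880554199219), 1.2863225936889648) [[451.0, 196.0], [460.0, -227.0], [847.0, -218.0], [838.0, 205.0]]
0.06 3486 ((638.5621948242188, -3.1616973876953125), (260.0836181640625, 285.32135009765625), 1.6606613397598267) [[504.0, 136.0], [513.0, -150.0], [773.0, -142.0], [764.0, 143.0]]
[0.506 0.509 0.506 0.51  0.51  0.511 0.511 0.511 0.511 0.512 0.511 0.512
 0.51  0.51  0.513 0.512 0.512 0.513 0.512] [ 0.111  0.098  0.085  0.073  0.059  0.047  0.034  0.021  0.008 -0.005
 -0.017 -0.03  -0.043 -0.056 -0.068 -0.081 -0.094 -0.107 -0.12 ]
rest ((442.3638610839844, 309.25555419921875), (82.17762756347656, 80.49053955078125), 87.7821273803711)
handle 89 ((442.9083557128906, 309.943603515625), (37.59883117675781, 19.691261291503906), 52.22210693359375) [0.44110536 0.30761795 0.10967434] 0.1168153914520157
top adjust_zero [372.4 152.3] [ 0.6117 -0.1345  0.077 ]
top slot [365.2 168.8] [ 0.5618 -0.1118  0.062 ]
top slot [365.2 168.8] [ 0.5645 -0.1132  0.05  ]
top face [321.5 187.8] [0.5048 0.0293 0.045 ]
top cradle [317.8 146.5] [0.6557 0.0406 0.    ]
top rest [236.2 207.6] [0.4494 0.3157 0.    ]
top pin_grip [212.5 268.9] [0.2505 0.3635 0.092 ]
top pin_grip [243.  248.2] [0.3121 0.2714 0.092 ]
side adjust_zero [299.7 162.4] [ 0.6194 -0.1302  0.077 ]
side slot [313.9 171.2] [ 0.5679 -0.1232  0.062 ]
side slot [313.9 171.2] [ 0.5769 -0.1433  0.05  ]
side face [307.8 203.5] [0.5183 0.0252 0.045 ]
side cradle [260.6 207.4] [0.6622 0.0405 0.    ]
side rest [280.8 289.2] [0.4502 0.3118 0.    ]
side pin_grip [247.9 328.5] [0.4085 0.5073 0.092 ]
side pin_grip [348.6 333.3] [0.2429 0.4413 0.092 ]
hole [ 0.61048142 -0.10902716  0.077     ]
```

View pics/c.png

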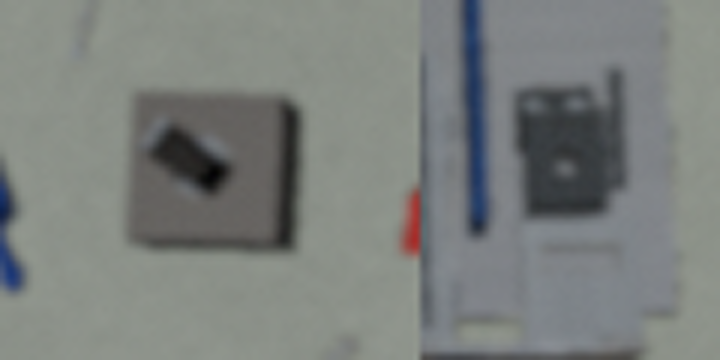

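This confirms it: the black pin stands in the rest, with its light paddle on the upper left. The bracket hole is near full-image pixel (364,153). I'll push the module first, with the fingers shut.

>>> {"name": "send_rows", "arguments": {"steps": [[[0,0,0],[0,0,-0.0615],0],[[0,0,0],[0,0,-0.0615],0],[[0,0,0],[0,0,-0.0615],0],[[-0.5,-1,0],[0,0,0],0],[[-0.5,-1,0],[0,0,0],0],[[-0.5,-1,0],[0,0,0],0],[[-0.5,-1,0],[0,0,0],0],[[-0.5,-1,0],[0,0,0],0]], "newtons": 40}}

```text
t: 2.67
tool_pos: [0.2014, 0.4562, 0.2423]
orientation: [180.0, 0.0, -178.3]
force: [0.7, -0.6, 0.2]
gripper_width: 0.001
```

>>> {"name": "send_rows", "arguments": {"steps": [[[-0.5,-1,0],[0,0,0],0],[[-0.5,-1,0],[0,0,0],0],[[-0.5,-1,0],[0,0,0],0],[[-0.5,-1,0],[0,0,0],0],[[-0.5,-1,0],[0,0,0],0],[[-0.5,-1,0],[0,0,0],0],[[-0.5,-1,0],[0,0,0],0],[[-0.5,-1,0],[0,0,0],0]]}}

```text
t: 3.33
tool_pos: [0.2861, 0.2985, 0.2425]
orientation: [180.0, 0.0, -178.3]
force: [0.7, -0.2, 0.2]
gripper_width: -0.002
```

>>> {"name": "send_rows", "arguments": {"steps": [[[-0.5,-1,0],[0,0,0],0],[[-0.5,-1,0],[0,0,0],0],[[-0.5,-1,0],[0,0,0],0],[[-0.5,-1,0],[0,0,0],0],[[-0.5,-1,0],[0,0,0],0],[[-0.5,-1,0],[0,0,0],0],[[-0.5,-1,0],[0,0,0],0],[[-0.5,-1,0],[0,0,0],0]]}}

```text
t: 4.0
tool_pos: [0.3708, 0.1408, 0.2425]
orientation: [180.0, 0.0, -178.3]
force: [0.6, 0.3, -0.2]
gripper_width: 0.002
```

>>> {"name": "send_rows", "arguments": {"steps": [[[-0.6,-0.95,0],[0,0,0],0],[[-0.6,-0.95,0.4],[0,0,0],0],[[-0.6,-0.95,0.8],[0,0,0],0],[[-0.6,-0.95,1],[0,0,0],0],[[-0.6,-0.95,1],[0,0,0],0],[[-0.6,-0.95,1],[0,0,0],0],[[0,0,1],[0,0,0],0],[[0,0,1],[0,0,0],0]]}}

```text
t: 4.67
tool_pos: [0.4467, 0.0287, 0.1177]
orientation: [-180.0, 0.1, -178.5]
force: [-0.2, -0.1, -0.2]
gripper_width: 0.0
```

>>> {"name": "send_rows", "arguments": {"steps": [[[0,0,1],[0,0,0],0],[[0,0,1],[0,0,0],0],[[0,0,1],[0,0,0],0],[[0,0,0.7],[0,0,0],0],[[-0.4,0,0],[0,0,0],0],[[-0.4,0,0],[0,0,0],0],[[-0.4,0,0],[0,0,0],0],[[-0.4,0,0],[0,0,0],0]]}}

```text
t: 5.33
tool_pos: [0.4805, 0.0307, 0.0459]
orientation: [-180.0, 0.2, -178.3]
force: [-0.3, -0.4, 0.4]
gripper_width: -0.002
```

>>> {"name": "send_rows", "arguments": {"steps": [[[-0.3,0,0],[0,0,0],0],[[-0.3,0,0],[0,0,0],0],[[-0.3,0,0],[0,0,0],0],[[-0.3,0,0],[0,0,0],0],[[-0.25,0,0],[0,0,0],0],[[-0.25,0,0],[0,0,0],0],[[-0.25,0,0],[0,0,0],0],[[-0.2,0,0],[0,0,0],0]]}}

```text
t: 6.0
tool_pos: [0.5202, 0.0322, 0.0437]
orientation: [180.0, -0.1, -178.3]
force: [-4.1, -0.9, -0.3]
gripper_width: -0.001
```

```bash
python3 - <<'E'
from h import *
for c in("top","side"):
    f=robot.grab_frame(c); cv2.imwrite(f"pics/{c}1.png",f["img"])
    for qn,z in(("adjust_zero",.077),("slot",.058),("face",.045)):
        for o in robot.place_of(c,qn)[:1]: print(c,qn,np.round(o["pixel"],1),round(o["p"],2),onplane(f,o["pixel"],z).round(4))
E
```

```text
top adjust_zero [370.6 151.1] 0.85 [ 0.6158 -0.1289  0.077 ]
top slot [362.7 161. ] 0.85 [ 0.5885 -0.1049  0.058 ]
side adjust_zero [298.  162.3] 0.58 [ 0.6244 -0.1284  0.077 ]
side slot [307.7 168.1] 0.59 [ 0.5965 -0.1396  0.058 ]
side face [299.3 199.4] 0.69 [0.5488 0.0164 0.045 ]
```

>>> {"name": "send_rows", "arguments": {"steps": [[[-0.15,0,0],[0,0,0],0],[[-0.15,0,0],[0,0,0],0],[[-0.15,0,0],[0,0,0],0],[[-0.15,0,0],[0,0,0],0],[[-0.1,0,0],[0,0,0],0],[[-0.1,0,0],[0,0,0],0]]}}

```text
t: 6.9
tool_pos: [0.5367, 0.0326, 0.0441]
orientation: [-180.0, -0.0, -178.3]
force: [-2.6, -0.4, 0.3]
gripper_width: -0.002
```

>>> {"name": "send_rows", "arguments": {"steps": [[[-0.05,0,0],[0,0,0],0],[[-0.05,0,0],[0,0,0],0],[[-0.05,0,0],[0,0,0],0]]}}

```text
t: 7.15
tool_pos: [0.5396, 0.0326, 0.0441]
orientation: [-180.0, -0.0, -178.3]
force: [-3.0, -0.5, 0.6]
gripper_width: -0.0
```

>>> {"name": "send_rows", "arguments": {"steps": [[[-0.05,0,0],[0,0,0],0],[[-0.05,0,0],[0,0,0],0],[[-0.05,0,0],[0,0,0],0],[[-0.05,0,0],[0,0,0],0]]}}

```text
t: 7.48
tool_pos: [0.5435, 0.0328, 0.0442]
orientation: [-180.0, -0.0, -178.3]
force: [-2.8, -0.8, -0.1]
gripper_width: 0.001
```

>>> {"name": "send_rows", "arguments": {"steps": [[[-0.05,0,0],[0,0,0],0],[[-0.05,0,0],[0,0,0],0],[[-0.05,0,0],[0,0,0],0]]}}

```text
t: 7.73
tool_pos: [0.5466, 0.0329, 0.0442]
orientation: [180.0, -0.0, -178.3]
force: [-2.4, -1.0, -0.7]
gripper_width: 0.001
```

>>> {"name": "send_rows", "arguments": {"steps": [[[-0.05,0,0],[0,0,0],0],[[-0.05,0,0],[0,0,0],0],[[-0.05,0,0],[0,0,0],0]]}}

```text
t: 7.98
tool_pos: [0.5497, 0.033, 0.0442]
orientation: [180.0, -0.0, -178.3]
force: [-3.4, -2.1, -0.9]
gripper_width: 0.001
```

>>> {"name": "send_rows", "arguments": {"steps": [[[-0.05,0,0],[0,0,0],0],[[-0.05,0,0],[0,0,0],0]]}}

```text
t: 8.15
tool_pos: [0.5513, 0.0331, 0.0442]
orientation: [180.0, -0.1, -178.3]
force: [-6.4, -0.7, 1.5]
gripper_width: 0.001
```

```bash
python3 - <<'E'
from h import *
for c in("top","side"):
    f=robot.grab_frame(c); cv2.imwrite(f"pics/{c}2.png",f["img"])
    for qn,z in(("adjust_zero",.077),("slot",.058),("face",.045)):
        for o in robot.place_of(c,qn)[:1]: print(c,qn,np.round(o["pixel"],1),round(o["p"],2),onplane(f,o["pixel"],z).round(4))
print(robot.read_state()["force"])
E
```

```text
top adjust_zero [370.5 152.3] 0.93 [ 0.6118 -0.1285  0.077 ]
top slot [364.7 154.9] 0.69 [ 0.6086 -0.1119  0.058 ]
side adjust_zero [301.4 160.3] 0.87 [ 0.6209 -0.1451  0.077 ]
side slot [298.1 164.7] 0.91 [ 0.6332 -0.1467  0.058 ]
[-5.26330124 -1.92245264  0.06385436]
```

>>> {"name": "send_rows", "arguments": {"steps": [[[-0.05,0,0],[0,0,0],0],[[-0.025,0,0],[0,0,0],0]]}}

```text
t: 8.72
tool_pos: [0.5513, 0.0331, 0.0441]
orientation: [180.0, -0.2, -178.3]
force: [-10.3, -1.5, 2.6]
gripper_width: -0.0
```

>>> {"name": "send_rows", "arguments": {"steps": [[[-0.04,0,0],[0,0,0],0],[[0,0,0],[0,0,0],0]]}}

```text
t: 8.88
tool_pos: [0.5512, 0.0333, 0.0437]
orientation: [180.0, -0.4, -178.3]
force: [-9.9, -0.7, 3.7]
gripper_width: 0.004
```

>>> {"name": "send_rows", "arguments": {"steps": [[[0.5,0,0],[0,0,0],0],[[1,0,0],[0,0,0],0],[[0.5,0,-0.5],[0,0,0],0],[[0,0,-1],[0,0,0],0],[[0,0,-1],[0,0,0],0],[[0,0,-1],[0,0,0],0],[[0.4,1,-1],[0,0,0],1],[[0.4,1,-1],[0,0,0],1]]}}

```text
t: 9.55
tool_pos: [0.4996, 0.0714, 0.1569]
orientation: [180.0, 0.4, -178.5]
force: [0.0, 0.4, -1.4]
gripper_width: 0.27
```

>>> {"name": "send_rows", "arguments": {"steps": [[[0.3,1,-1],[0,0,0],1],[[0.3,1,-1],[0,0,0],1],[[0.3,1,-1],[0,0,0],1],[[0.3,1,-0.6],[0,0,0],1],[[0,1,0],[0,0,0],1],[[0,1,0],[0,0,0],1],[[0,1,0],[0,0,0],1],[[0,1,0],[0,0,0],1]]}}

```text
t: 10.22
tool_pos: [0.4702, 0.2327, 0.2282]
orientation: [179.9, 0.4, -178.3]
force: [0.6, 0.2, 0.1]
gripper_width: 0.997
```

>>> {"name": "send_rows", "arguments": {"steps": [[[0,1,0],[0,0,0],1],[[0,1,0],[0,0,0],1],[[0,1,0],[0,0,0.068],1],[[0,0,0],[0,0,0.068],1],[[0,0,0],[0,0,0.068],1],[[0,0,0],[0,0,0.068],1],[[0,0,0],[0,0,0.068],1],[[0,0,0],[0,0,0.068],1]]}}

```text
t: 10.88
tool_pos: [0.4683, 0.292, 0.2277]
orientation: [179.7, 0.2, 144.7]
force: [0.7, 0.0, -0.5]
gripper_width: 0.999
```

```bash
python3 - <<'E'
from h import *
s=robot.read_state(); f=robot.grab_frame("wrist"); cv2.imwrite("pics/w1.png",f["img"])
np.savez("w1.npz",**{k:f[k] for k in("img","depth","K","hand_eye")},p=s["tool_pos"],o=s["orientation"])
print(s["tool_pos"],s["orientation"],s["force"],f["K"].tolist(),f["hand_eye"].round(4).tolist(),f["depth"][100:300:50,200:500:60].round(3))
for q in("pin_grip","rest"): print([(q,np.round(o["pixel"],1),round(o["p"],2)) for o in robot.place_of("wrist",q)[:4]])
E
```

```text
[0.46831466 0.29197375 0.22774765] [1.79675211e+02 1.56968746e-01 1.44664509e+02] [ 0.68495075  0.03803506 -0.45960518] [[309.70691628693146, 0.0, 320.44861475355754], [0.0, 309.70691628693146, 201.25770466155606], [0.0, 0.0, 1.0]] [[0.0009, -0.9651, -0.2619, 0.0653], [1.0, 0.0009, 0.0002, 0.0004], [0.0, -0.2619, 0.9651, -0.1318], [0.0, 0.0, 0.0, 1.0]] [[0.338 0.341 0.341 0.342 0.34 ]
 [0.355 0.355 0.261 0.355 0.357]
 [0.371 0.371 0.31  0.371 0.372]
 [0.389 0.39  0.389 0.39  0.364]]
[('pin_grip', array([230.5,  80.1]), 0.93), ('pin_grip', array([228.2, 186.5]), 0.72), ('pin_grip', array([420.1,  88.2]), 0.65), ('pin_grip', array([322.9, 161.7]), 0.61)]
[('rest', array([323.5, 148.7]), 0.9)]
```

View pics/w1.png

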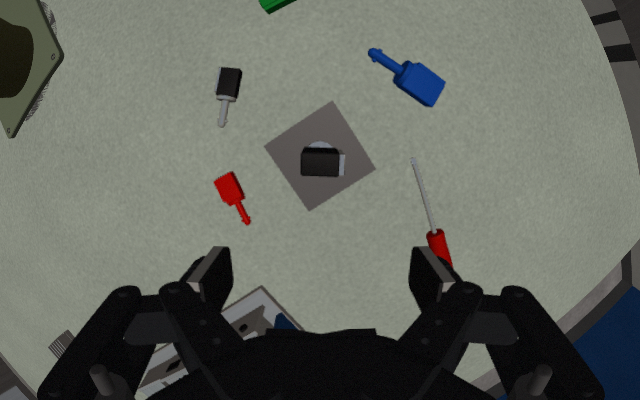

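The handle is already square to the jaws, with the paddle to image right (345,162) and the handle centre near (321,160). Next I'll measure its offset in the tool frame.

```bash
cat >> h.py <<'E'
def tool_pts(f):
    v,u=np.mgrid[0:400,0:640].astype(float); K=f["K"]; x=(u-K[0,2])/K[0,0]; y=(v-K[1,2])/K[1,1]; r=np.hypot(x,y)+1e-9
    d=f["depth"]; s=np.tan(np.minimum(r,1.4))/r*d; P=np.stack([x*s,y*s,d],-1)
    H=f["hand_eye"]; return P@H[:3,:3].T+H[:3,3]
E
python3 - <<'E'
from h import *
f=np.load("w1.npz"); T=tool_pts(f); z=f["p"][2]
hz=z-T[...,2]; ok=(f["depth"]>0); c=np.zeros_like(ok); c[130:190,285:360]=1
print("bench",np.median(hz[60:100,280:330]), "rest top",np.median(hz[183:195,305:320]))
m=ok&c&(hz>.104)&(hz<.125); print(m.sum(),T[m].mean(0),T[m].min(0),T[m].max(0),cv2.minAreaRect((T[m][:,:2]*1000).astype(np.float32)))
m=ok&c&(hz>.07)&(hz<.125); print(m.sum(),T[m].min(0),T[m].max(0),cv2.minAreaRect((T[m][:,:2]*1000).astype(np.float32)))
E
```

```text
bench 0.0005494326045007714 rest top 0.06023100430580558
1088 [0.0297489  0.00146489 0.11592354] [ 0.01903015 -0.0161596   0.11338276] [0.03976989 0.01977803 0.12296226] ((29.286775588989258, 1.7853717803955078), (19.977502822875977, 36.06007766723633), 2.042553186416626)
1240 [ 0.01903015 -0.0161596   0.11338276] [0.04022924 0.01977803 0.15759379] ((29.530254364013672, 1.782583236694336), (20.406461715698242, 36.0899772644043), 2.255728006362915)
```

>>> {"name": "send_rows", "arguments": {"steps": [[[0.73,0.02,0.3],[0,0,0],1],[[0.74,0.02,0.5],[0,0,0.022],1],[[0,0,1],[0,0,0],0.8],[[0,0,1],[0,0,0],0.75],[[0,0,1],[0,0,0],0.75],[[0,0,1],[0,0,0],0.75],[[0,0,1],[0,0,0],0.75],[[0,0,0.9],[0,0,0],0.75]]}}

```text
t: 11.7
tool_pos: [0.4418, 0.3089, 0.0909]
orientation: [180.0, -0.0, 143.1]
force: [-0.2, -0.1, -0.9]
gripper_width: 0.748
```

>>> {"name": "send_rows", "arguments": {"steps": [[[0,0,0.49],[0,0,0],0.75],[[0,0,0],[0,0,0],0.4],[[0,0,0],[0,0,0],0],[[0,0,0],[0,0,0],0],[[0,0,0],[0,0,0],0],[[0,0,0],[0,0,0],0],[[0,0,0],[0,0,0],0],[[0,0,0],[0,0,0],0]], "newtons": 45}}

```text
t: 12.37
tool_pos: [0.4436, 0.3086, 0.0836]
orientation: [179.9, 0.1, 143.0]
force: [-1.5, -0.3, 3.7]
gripper_width: 0.374
```

The width of 0.374 is about 32 mm, so the button is flush. Now I'll lift the pin and carry it over.

>>> {"name": "send_rows", "arguments": {"steps": [[[0,0,-0.3],[0,0,0],0],[[0,0,-0.7],[0,0,0],0],[[0,0,-1],[0,0,0],0],[[0,0,-1],[0,0,0],0],[[0,0,-1],[0,0,0],0],[[0,0,-1],[0,0,0],0],[[0,0,-1],[0,0,-0.0715],0],[[0,0,0],[0,0,-0.0715],0]]}}

```text
t: 13.03
tool_pos: [0.4453, 0.3094, 0.2075]
orientation: [179.6, 0.3, 156.1]
force: [1.2, 0.8, -1.3]
gripper_width: 0.372
```

>>> {"name": "send_rows", "arguments": {"steps": [[[0,0,0],[0,0,-0.0715],0],[[0,0,0],[0,0,-0.0715],0],[[0,0,0],[0,0,-0.0715],0],[[0,0,0],[0,0,-0.0715],0],[[-0.2,-0.5,0],[0,0,0],0],[[-0.4,-0.95,0],[0,0,0],0],[[-0.4,-0.95,0],[0,0,0],0],[[-0.4,-0.95,0],[0,0,0],0]]}}

```text
t: 13.7
tool_pos: [0.4727, 0.2406, 0.2023]
orientation: [-180.0, -0.0, -178.6]
force: [0.1, -1.1, -2.1]
gripper_width: 0.373
```

>>> {"name": "send_rows", "arguments": {"steps": [[[-0.4,-0.95,0],[0,0,0],0],[[-0.4,-0.95,0],[0,0,0],0],[[-0.4,-0.95,0],[0,0,0],0],[[-0.4,-0.95,0],[0,0,0],0],[[-0.4,-0.95,0],[0,0,0],0],[[-0.4,-0.95,0],[0,0,0],0],[[-0.4,-0.95,0],[0,0,0],0],[[-0.4,-0.95,0],[0,0,0],0]]}}

```text
t: 14.37
tool_pos: [0.5408, 0.0899, 0.2024]
orientation: [-180.0, -0.0, -178.6]
force: [0.5, -0.3, -2.1]
gripper_width: 0.371
```

>>> {"name": "send_rows", "arguments": {"steps": [[[-0.45,-0.95,0],[0,0,0],0],[[-0.45,-0.95,0],[0,0,0],0],[[-0.45,-0.95,0],[0,0,0],0],[[-0.45,-0.95,0],[0,0,0],0],[[-0.45,-0.95,0],[0,0,0],0],[[-0.45,-0.95,0],[0,0,0],0],[[-0.45,-0.95,0],[0,0,0],0],[[-0.45,-0.95,0],[0,0,0],0]]}}

```text
t: 15.03
tool_pos: [0.6167, -0.06, 0.2022]
orientation: [-180.0, -0.1, -178.6]
force: [0.7, -0.4, -1.9]
gripper_width: 0.368
```

>>> {"name": "send_rows", "arguments": {"steps": [[[-0.45,-0.95,0],[0,0,0],0],[[-0.45,-0.95,0],[0,0,0],0],[[0,0,0],[0,0,0],0]]}}

```text
t: 15.28
tool_pos: [0.6369, -0.1006, 0.2023]
orientation: [-179.8, 0.1, -178.8]
force: [0.1, -0.2, -2.0]
gripper_width: 0.369
```

```bash
python3 - <<'E'
from h import *
s=robot.read_state(); f=robot.grab_frame("wrist"); cv2.imwrite("pics/w2.png",f["img"])
np.savez("w2.npz",**{k:f[k] for k in("img","depth","K","hand_eye")},p=s["tool_pos"],o=s["orientation"])
print(s["tool_pos"],s["orientation"],s["force"],s["gripper_width"])
for q in("adjust_zero","slot","nose","pin_grip"): print([(q,np.round(o["pixel"],1),round(o["p"],2)) for o in robot.place_of("wrist",q)[:2]])
E
```

```text
[ 0.63685316 -0.10059143  0.20228938] [-1.79833726e+02  5.02648183e-02 -1.78815978e+02] [ 0.06604253 -0.17088356 -1.95190599] 0.36934503746386105
[('adjust_zero', array([281.7, 174.9]), 0.97)]
[('slot', array([303.5, 172.2]), 0.66)]
[('nose', array([555.4,  59.3]), 0.8), ('nose', array([321.9, 223.3]), 0.56)]
[('pin_grip', array([322.1, 276.8]), 0.98), ('pin_grip', array([553.2,  26.2]), 0.8)]
```

View pics/w2.png

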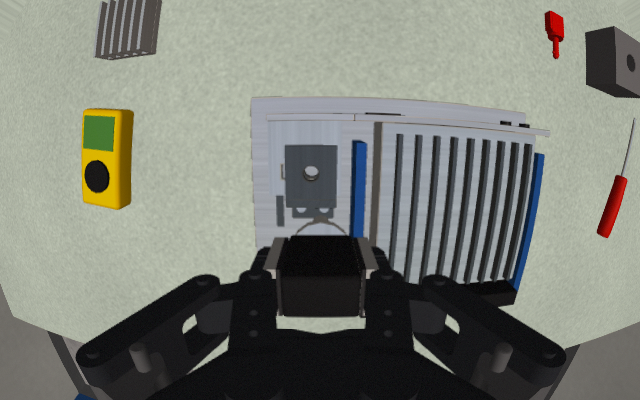

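The hole shows bright at about (311,173) in the dark bracket, with the pin handle at (320,276). Next I'll compute the hole's offset.

```bash
python3 - <<'E'
from h import *
from scipy.spatial.transform import Rotation as Ro
f=np.load("w2.npz"); K=f["K"];H=f["hand_eye"];R=Ro.from_euler("xyz",f["o"],degrees=True).as_matrix()
g=cv2.cvtColor(f["img"],cv2.COLOR_BGR2GRAY)
w=g[163:184,300:324]; print(w[::2,::2])
_,b=cv2.threshold(w,0,255,cv2.THRESH_OTSU); n,l,st,ce=cv2.connectedComponentsWithStats(b)
print(st.tolist(),ce.tolist())
def hit(px,z):
    x=(px[0]-K[0,2])/K[0,0];y=(px[1]-K[1,2])/K[1,1];r=np.hypot(x,y)
    d=np.array([np.sin(r)*x/r,np.sin(r)*y/r,np.cos(r)]); d=R@H[:3,:3]@d; c=R@H[:3,3]+f["p"]
    return c+d*(z-c[2])/d[2]
T=tool_pts(f); hz=f["p"][2]-T[...,2]; print("bracket top z",np.median(hz[186:196,295:330]))
for px in([311.5,173],[281.7,174.9]): h=hit(px,.077); print(h.round(4),"tool",(R.T@(h-f["p"])).round(4))
m=(hz>.068)&(hz<.085); m[:135]=0;m[225:]=0;m[:,:270]=0;m[:,345:]=0
print(m.sum(),cv2.minAreaRect((T[m][:,:2]*1000).astype(np.float32)))
m=np.zeros_like(m);m[240:270,270:370]=1; m&=(T[...,2]<-.005)&(T[...,2]>-.04); print("handle",T[m].min(0),T[m].max(0))
E
```

```text
[[ 69  68  71  72  74  72  72  70  70  70  71  70]
 [ 69  70  72  71  71  81  72  67  70  72  70  70]
 [ 69  72  67 110 164 160 162 138  79  69  70  71]
 [ 70  68  78 159 159 159 161 159 159  65  70  70]
 [ 69  64  51 146 158 159 158 160 157  98  73  70]
 [ 69  60  66 116 152 158 157 158 147  63  69  70]
 [ 71  62  53  58  62 125 130  96  55  56  70  70]
 [ 70  69  44  65  69  65  61  65  56  57  71  72]
 [ 69  71  67  46  75 108 107  53  52  68  71  70]
 [ 68  70  72  69  65  58  61  64  70  70  70  71]
 [ 70  71  71  75  72  72  70  72  73  70  71  71]]
[[0, 0, 24, 21, 404], [5, 3, 13, 10, 100]] [[11.628712871287128, 10.658415841584159], [10.98, 7.34]]
bracket top z 0.07705638982708338
[ 0.6171 -0.1091  0.077 ] tool [ 0.0201 -0.0077  0.1253]
[ 0.6191 -0.1343  0.077 ] tool [ 0.0185 -0.033   0.1254]
3562 ((20.834705352783203, -13.58458137512207), (61.95378875732422, 63.024593353271484), 0.23800206184387207)
handle [ 0.00578697 -0.02233428 -0.02786289] [ 0.01105543  0.0214301  -0.00502571]
```

>>> {"name": "send_rows", "arguments": {"steps": [[[0.5,-0.19,0],[0,0,0],0],[[0.48,-0.19,0],[0,0,0],0],[[0,0,0.8],[0,0,0],0],[[0,0,0.8],[0,0,0],0],[[0,0,0.6],[0,0,0],0],[[0,0,0.2],[0,0,0],0],[[0,0,0],[0,0,0],0]]}}

```text
t: 16.12
tool_pos: [0.6151, -0.1031, 0.1527]
orientation: [179.9, -0.2, -178.4]
force: [0.1, -0.3, -3.1]
gripper_width: 0.368
```

```bash
python3 - <<'E'
from h import *
s=robot.read_state(); print(s["tool_pos"],s["orientation"],s["force"],s["moment"])
f=robot.grab_frame("side"); a=f["img"][130:215,250:380]
g=robot.grab_frame("top")["img"][125:210,320:450]
cv2.imwrite("pics/d.png",cv2.resize(np.vstack([a,g]),None,fx=3.5,fy=3.5,interpolation=2))
E
```

```text
[ 0.61506441 -0.10306814  0.15267356] [ 179.92751745   -0.20743072 -178.41434204] [ 0.07653117 -0.31271689 -3.09514476] [0.09799834 0.04422428 0.007595  ]
```

View pics/d.png

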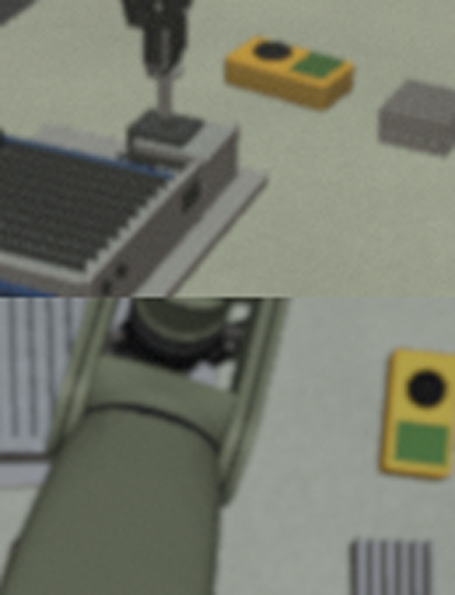

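>>> {"name": "send_rows", "arguments": {"steps": [[[0,0,0],[0,0,0],0],[[0,0,0],[0,0,0],0],[[0,0,0],[0,0,0],0]]}}

```text
t: 16.47
tool_pos: [0.6172, -0.104, 0.1555]
orientation: [-180.0, 0.1, -178.4]
force: [-0.8, 0.1, -2.9]
gripper_width: 0.374
```

>>> {"name": "send_rows", "arguments": {"steps": [[[-0.12,-0.28,0],[0,0,0],0],[[0,0,0],[0,0,0],0],[[0,0,0],[0,0,0],0],[[0,0,0],[0,0,0],0]]}}

```text
t: 16.8
tool_pos: [0.6191, -0.1095, 0.1545]
orientation: [180.0, -0.0, -178.4]
force: [0.1, -0.2, -1.2]
gripper_width: 0.369
```

```bash
python3 - <<'E'
from h import *
s=robot.read_state(); print(s["tool_pos"],s["orientation"],s["force"],s["qpos"],s["joint_velocities"])
f=robot.grab_frame("wrist"); cv2.imwrite("pics/w3.png",f["img"])
cv2.imwrite("pics/e.png",cv2.resize(f["img"][130:280,230:420],None,fx=3.5,fy=3.5,interpolation=2))
np.savez("w3.npz",**{k:f[k] for k in("img","depth","K","hand_eye")},p=s["tool_pos"],o=s["orientation"])
E
```

```text
[ 0.61914467 -0.10950592  0.15449059] [ 1.79995978e+02 -1.35579877e-04 -1.78446714e+02] [ 0.07608895 -0.17684624 -1.17818996] [-1.79116787e+01  2.27741201e+01  8.50792247e+01  3.93607390e-03
  7.21481232e+01 -1.09466171e+02] [ 0.21940651  0.02837615  0.28613839 -0.11051011  0.0352075   0.04394722]
```

View pics/e.png

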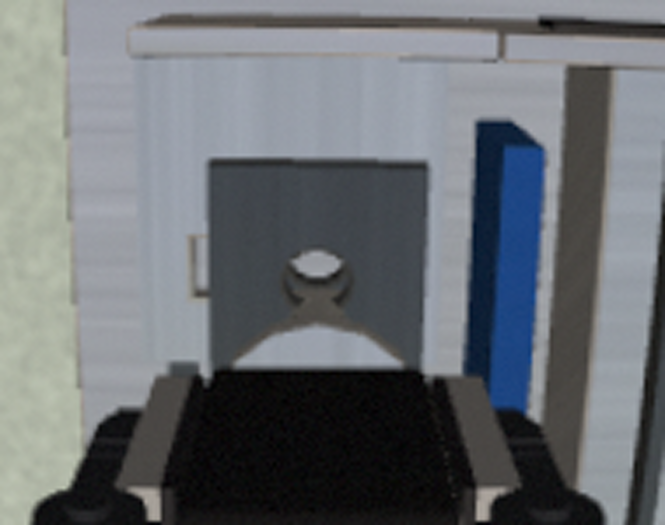

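The hole is at crop (317,281), which is full-image (320.6,210), in line laterally with the pin. Now I'll compute the remaining offset.

```bash
python3 - <<'E'
from h import *
f=np.load("w3.npz"); K=f["K"];H=f["hand_eye"]
def hit(px,zt):
    x=(px[0]-K[0,2])/K[0,0];y=(px[1]-K[1,2])/K[1,1];r=np.hypot(x,y)
    d=H[:3,:3]@np.array([np.sin(r)*x/r,np.sin(r)*y/r,np.cos(r)]); c=H[:3,3]
    return c+d*(zt-c[2])/d[2]
T=tool_pts(f); zt=np.median(T[185:195,295:345,2]); print("plate depth",zt)
for px in([320.6,200.9],[320.6,210.3],[310.9,210],[330.6,210]): print(hit(px,zt).round(4))
m=np.zeros((400,640),bool);m[236:280,270:372]=1; m&=(T[...,2]<-.015)&(T[...,2]>-.04)
for c in range(284,360,12): print(c,T[m[:,c],c].round(4)[:,[0,2]].min(0),T[m[:,c],c][:,0].max().round(4))
fl=(T[...,2]>.01)&(T[...,2]<.035); fl[:,:285]=0; fl[:,360:]=0; fl[:200]=0; fl[240:]=0; print("flange",fl.sum(),T[fl].min(0).round(4),T[fl].max(0).round(4))
E
```

```text
plate depth 0.07731975325163967
[ 0.0087 -0.0001  0.0773]
[ 0.0018 -0.      0.0773]
[ 0.002  -0.0069  0.0773]
[0.0021 0.007  0.0773]
284 [ 0.0059 -0.0284] 0.0078
296 [ 0.0064 -0.0286] 0.0083
308 [ 0.0061 -0.0284] 0.0081
320 [ 0.0065 -0.0283] 0.0081
332 [ 0.0065 -0.0287] 0.0081
344 [ 0.0064 -0.0282] 0.0084
356 [ 0.0063 -0.0288] 0.008
flange 783 [ 0.006  -0.0155  0.01  ] [0.0138 0.0154 0.0235]
```

>>> {"name": "send_rows", "arguments": {"steps": [[[0.17,0,0],[0,0,0],0],[[0,0,0],[0,0,0],0],[[0,0,0.15],[0,0,0],0],[[0,0,0.15],[0,0,0],0],[[0,0,0.1],[0,0,0],0],[[0,0,0.1],[0,0,0],0],[[0,0,0],[0,0,0],0],[[0,0,0],[0,0,0],0]]}}

```text
t: 17.52
tool_pos: [0.6155, -0.1093, 0.1441]
orientation: [180.0, -0.0, -178.4]
force: [0.1, 0.0, -1.8]
gripper_width: 0.372
```

>>> {"name": "send_rows", "arguments": {"steps": [[[0,0,0.1],[0,0,0],0],[[0,0,0],[0,0,0],0],[[0,0,0],[0,0,0],0]]}}

```text
t: 17.77
tool_pos: [0.6157, -0.1094, 0.1424]
orientation: [180.0, -0.0, -178.4]
force: [-0.4, -0.0, -2.6]
gripper_width: 0.369
```

>>> {"name": "send_rows", "arguments": {"steps": [[[0,0,0.1],[0,0,0],0],[[0,0,0],[0,0,0],0],[[0,0,0],[0,0,0],0]]}}

```text
t: 18.02
tool_pos: [0.6156, -0.1093, 0.1403]
orientation: [180.0, -0.0, -178.4]
force: [0.3, 1.1, -1.8]
gripper_width: 0.373
```

>>> {"name": "send_rows", "arguments": {"steps": [[[0,0,0.08],[0,0,0],0],[[0,0,0],[0,0,0],0],[[0,0,0],[0,0,0],0]]}}

```text
t: 18.27
tool_pos: [0.6156, -0.1094, 0.1387]
orientation: [180.0, -0.0, -178.4]
force: [-0.8, 0.9, -2.2]
gripper_width: 0.367
```

>>> {"name": "send_rows", "arguments": {"steps": [[[0,0,0.1],[0,0,0],0],[[0,0,0.1],[0,0,0],0],[[0,0,0.1],[0,0,0],0],[[0,0,0],[0,0,0],0]]}}

```text
t: 18.6
tool_pos: [0.6153, -0.1092, 0.1321]
orientation: [180.0, -0.1, -178.4]
force: [0.1, 0.7, -2.3]
gripper_width: 0.371
```

>>> {"name": "send_rows", "arguments": {"steps": [[[0,0,0.1],[0,0,0],0],[[0,0,0.1],[0,0,0],0],[[0,0,0.1],[0,0,0],0],[[0,0,0.1],[0,0,0],0],[[0,0,0],[0,0,0],0]]}}

```text
t: 19.02
tool_pos: [0.6154, -0.1093, 0.1242]
orientation: [180.0, -0.0, -178.4]
force: [-0.7, 0.8, -2.5]
gripper_width: 0.368
```

>>> {"name": "send_rows", "arguments": {"steps": [[[0,0,0.1],[0,0,0],0],[[0,0,0.1],[0,0,0],0],[[0,0,0.1],[0,0,0],0],[[0,0,0.1],[0,0,0],0],[[0,0,0],[0,0,0],0]]}}

```text
t: 19.43
tool_pos: [0.6154, -0.1092, 0.1162]
orientation: [180.0, -0.0, -178.4]
force: [-0.5, 1.2, -1.4]
gripper_width: 0.369
```

>>> {"name": "send_rows", "arguments": {"steps": [[[0,0,0.1],[0,0,0],0],[[0,0,0.1],[0,0,0],0],[[0,0,0.1],[0,0,0],0],[[0,0,0],[0,0,0],0]]}}

```text
t: 19.77
tool_pos: [0.6155, -0.1092, 0.1103]
orientation: [180.0, -0.0, -178.4]
force: [-0.7, -0.4, -2.2]
gripper_width: 0.369
```

>>> {"name": "send_rows", "arguments": {"steps": [[[0,0,0.1],[0,0,0],0],[[0,0,0.1],[0,0,0],0],[[0,0,0.1],[0,0,0],0],[[0,0,0],[0,0,0],0]]}}

```text
t: 20.1
tool_pos: [0.6155, -0.1092, 0.1043]
orientation: [180.0, -0.0, -178.4]
force: [-1.2, -1.1, -1.8]
gripper_width: 0.367
```

>>> {"name": "send_rows", "arguments": {"steps": [[[0,0,0.05],[0,0,0],0],[[0,0,0.05],[0,0,0],0],[[0,0,0],[0,0,0],0]]}}

```text
t: 20.35
tool_pos: [0.6157, -0.1094, 0.1027]
orientation: [180.0, -0.0, -178.4]
force: [-0.5, -1.8, -1.6]
gripper_width: 0.367
```

>>> {"name": "send_rows", "arguments": {"steps": [[[0,0,0.05],[0,0,0],0],[[0,0,0.05],[0,0,0],0],[[0,0,0],[0,0,0],0]]}}

```text
t: 20.6
tool_pos: [0.6157, -0.1094, 0.1007]
orientation: [180.0, -0.0, -178.4]
force: [-1.0, -0.6, -2.1]
gripper_width: 0.37
```

>>> {"name": "send_rows", "arguments": {"steps": [[[0,0,0.05],[0,0,0],0],[[0,0,0],[0,0,0],0]]}}

```text
t: 20.77
tool_pos: [0.6158, -0.1096, 0.1006]
orientation: [-180.0, 0.0, -178.4]
force: [-2.3, -0.2, 2.6]
gripper_width: 0.367
```

>>> {"name": "send_rows", "arguments": {"steps": [[[0,0,0.05],[0,0,0],0],[[0,0,0],[0,0,0],0]]}}

```text
t: 20.93
tool_pos: [0.6159, -0.1097, 0.1006]
orientation: [-180.0, 0.0, -178.4]
force: [-5.7, -1.7, 5.4]
gripper_width: 0.371
```

The flange is seated at the expected height and the force is rising on a hard contact. Releasing now.

>>> {"name": "send_rows", "arguments": {"steps": [[[0,0,0],[0,0,0],0.42],[[0,0,0],[0,0,0],0.5],[[0,0,0],[0,0,0],0.75],[[0,0,0],[0,0,0],0.75],[[0,0,0],[0,0,0],0.75],[[0,0,-0.3],[0,0,0],0.75],[[0,0,-0.5],[0,0,0],0.75],[[0,0,-0.8],[0,0,0],0.75]]}}

```text
t: 21.6
tool_pos: [0.6146, -0.1091, 0.1301]
orientation: [179.9, -0.2, -178.4]
force: [-0.2, -0.5, 1.1]
gripper_width: 0.746
```

>>> {"name": "send_rows", "arguments": {"steps": [[[0,0,-1],[0,0,0],0.75],[[0,0,-1],[0,0,0],0.75],[[0,0,-1],[0,0,0],0.75],[[-1,0,0],[0,0,0],0.75],[[-0.5,0,0],[0,0,0],0.75],[[0,0,0],[0,0,0],0.75],[[0,0,0],[0,0,0],0.75]]}}

```text
t: 22.18
tool_pos: [0.6458, -0.1086, 0.1915]
orientation: [-180.0, 0.0, -178.4]
force: [0.4, 0.4, 0.1]
gripper_width: 0.753
```

```bash
python3 - <<'E'
from h import *
s=robot.read_state(); f=robot.grab_frame("wrist"); print(s["t"],s["tool_pos"],s["force"])
g=robot.grab_frame("side")["img"][130:210,250:380]
a=cv2.resize(f["img"][100:260,220:420],None,fx=3,fy=3,interpolation=2); b=cv2.resize(g,(600,369),interpolation=2)
cv2.imwrite("pics/f.png",cv2.resize(np.vstack([a,b]),None,fx=.7,fy=.7))
T=tool_pts(f); hz=s["tool_pos"][2]-T[...,2]; m=(hz>.115)&(hz<.145); m[250:]=0; m[:,:270]=0; m[:,380:]=0
if m.sum(): print("handle top",np.median(hz[m]),m.sum(),cv2.minAreaRect((T[m][:,:2]*1000).astype(np.float32)))
E
```

```text
22.1833 [ 0.64584359 -0.10857129  0.19152273] [0.38486696 0.37841521 0.13181471]
handle top 0.12883058921944246 1768 ((28.16538429260254, 0.8058414459228516), (20.222543716430664, 36.183963775634766), 0.38198816776275635)
```

View pics/f.png

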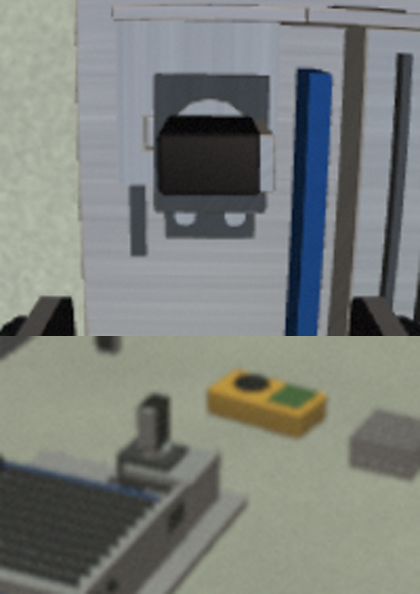

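The handle top is at 0.129 m, which is what a seated pin should read. The handle with its paddle measures 36 mm across, so the button has sprung out. Handing in.

```bash
python3 -c "
from bench import robot
print(robot.sign_off())"
```

```text
the job is handed in; nothing more can be done
None
```

The module is home and the pin is seated and locked. I handed the job in at about 22 s of the 72 s allowed.

**Module:** I pushed it with shut fingers until it stopped moving at TCP x = 0.551. The force readings rose to about 10 N there. The slide itself read about 3 N, with one reading of 4 N.

**Pin:** I took the larger black pin from the grey rest with its button squeezed flush (jaws 32 mm apart) and lowered it into the bracket hole I had found with the wrist camera. It went in without catching. The flange met the bracket at the expected height, with readings of about 5 N down and 6 N sideways. Then I let go.

**Last checks:**
- The handle top reads 0.129 m, which matches a seated flange.
- The handle measures 36 mm across with its paddle, so the button is out and the balls should be locked. The balls themselves were not visible.
- The gripper is clear, with about 0 N on it.
- I did not touch the other things on the bench, and the last crop shows the meter and heat sink in place.

**What disagreed:** the top camera placed the hole about 6 mm off in x from the wrist camera. TCP readings also wandered a few millimetres while the arm settled. I went by the wrist camera, and the fit confirmed it.

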